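# Load and lock the battery of the pastry counter's cordless lamp

## Robot

A 6-joint arm with a two-finger parallel gripper is mounted at the origin on the work surface. World frame = base frame: x ahead of the robot, y to its left, z up, the work surface at z = 0. Lengths are in m, angles in rad, forces in N, time in s.
With the tool pointing down it reaches from about 0.25 to 0.725 m from the base axis. Payload 4 kg.
Tool frame: the origin (TCP) lies midway between the tips of the shut fingers; the grasp point (between the pads) lies 19 mm behind it; x points along the fingers, y is the direction in which the jaws open and shut, and the axes are right-handed (so a half turn about x gives the same grasp; the last joint's range is limited). The gripper opens to 85 mm and grips with 20 to 120 N. Pads are 22 mm wide; open, the fingers measure 114 mm over their backs; the gripper's body (76 mm by 85 mm) begins 54 mm behind the grasp point. The pads swing forward as they close: fully open they stand 13 mm farther back than shut.
Start: joints at [1.134, 0.241, 0.005, 1.335, 0, 1.571], TCP at [0.212, 0.453, 0.231] pointing down, gripper open.
Joint ranges: [-2.72, 2.72], [-1.05, 1.87], [-1.09, 1.28], [-1.99, 2.15], [-1.42, 1.44], [-3.14, 3.14]. Speed limits (rad/s): [2.79, 2.79, 3.14, 3.14, 3.14, 3.14].

## Interface

Orientations are given as a unit quaternion [x, y, z, w].
In Python, from workcell import * gives the robot as it stands.
- The arm moves only by the tool play_rows, never from a script. Its argument "plan" is a list of rows, each a list of 7 numbers: the shift along the tool's x, y, z in mm, then the turn, a rotation vector about the tool's x, y, z in rad, then the closure, from -1 (fully open) to 1 (shut). In form: [[x, y, z, rx, ry, rz, grip], ...]. A call has 1 to 20 rows; each row shifts and turns the commanded pose from where the row before left it, along the tool's axes as they then stand; what a row does not reach is not made up. A row lasts 1/12 s, in which the tool goes at most 41.7 mm and 7.16 degrees, less where a joint would pass 70% of its speed; a pose out of reach is approached as far as the arm can. A call with a gripper value outside its range is refused whole. The fingers move at their own pace and stop on an object; the grip force is fixed at half the most. Time passes only in rows, so rows that do not move let the fingers close. It gives the time, the measured TCP pose, the force and the opening at its end, in the units of the state.
- get_obs(): the state, without advancing time (a new reading comes with each control period).
- camera(name): name is "side" or "top" or "wrist"; returns a dict with "frame" (480x640x3 uint8, red, green, blue), "depth" (480x640 float32, m along the optical axis (not along the pixel's ray), 0 where there is no reading), "fx", "fy", "cx", "cy" (pixels), "camera_from_world" (4x4, takes a point from world to camera coordinates). Camera axes: x right, y up, looking along -z (the intrinsics and any distortion apply to the point x, -y, -z); pixel columns grow to the right and rows downward; lengths in m; the calibration is good to about 2 mm. A picture is of the moment at which its call begins.
- job_done(): hands the job in, once; it reports no verdict.
Trained networks look in a picture, given as the dict that the camera call returned (one of the last four; its "shot" number tells which), for a name from the list of things; names that differ only in an ending like _2 or _b are one class to them, and where a whole thing is asked for, a point or a joint stands for the part that bears it (a point fixed in the world has none). Each returns a list of dicts, best first, with "confidence" (0 to 1); they miss things now and then, are a little off and sometimes report something else, mostly with a low value. They report only what shows in the picture. A call takes as long as a camera call. They do not tell look-alikes from the thing itself.
- search_frame(thing, picture): "centre" ([x, y, z] in m, in world coordinates, good to about 4 mm: the middle of the surface that is visible of it).
- pinpoint(thing, picture): "centre" ([x, y, z] in m, in world coordinates, good to about 4 mm: a listed point, or the origin of a listed thing).
The state is a dict: "clock": time; "joint_pos": joint angles; "joint_vel": joint speeds; "tau": joint torques, N m; "eef_pos": TCP position; "tool_rot": TCP orientation; "ft_force": force on the tool from outside, world axes, zero at the start; "ft_torque": the same for the moment, N m; "grip_width": finger opening in m.
Only numpy, scipy, OpenCV 4.12 (cv2) and the standard library are available. Lean on these libraries where they do the work, as an engineer would, in place of code of your own. Each camera call takes 0.05 s, during which the arm holds its last target. There are 200 camera calls.

## Task

Put the counter lamp back into service: push the battery along its deck into the pocket without lifting it off the lamp, and press it down gently until it is fully home. Then swing the red lock lever shut over it as far as it goes, and last set the orange dimmer lever upright (half brightness). Leave the other things on the counter where they are.

Things in the scene. Friction and masses are not known exactly. Their poses are not given: they have to be found in the camera images.
- battery: Black block with a yellow band, 120 (its x) x 100 (its y) x 45 mm high, 0.4 to 0.8 kg, too wide to be grasped. Origin: centre of its underside, z up. It starts loose on the lamp base's deck, its x roughly along the lamp base's x.
- lamp_base: White base fixed on the counter, 600 x 174 mm. Origin on the counter under the pocket's near edge, on the centre line; x along its length, the way the battery is pushed, z up. Deck 50 mm up, x = -250 to 0. Pocket x = 0 to 125 mm, 103 mm wide; side walls 60 mm up, end stop 56 mm. Beyond: a flat top 50 mm up, the dimmer and an opal dome (100 mm diameter, 110 mm high) at x = 295.
- throat (a point): Middle of the deck's top at the pocket's near edge (lamp base origin, 50 mm up). Two slick rails 15 mm high guide the battery on the deck: inner faces 70 mm each side of the centre line up to lamp base x = -90 mm, then tapering to 51.5 mm at x = -15 mm and straight to 0.
- pocket (a point): Centre of the pocket's floor, 24 mm above the counter: the battery's origin lies here when fully home (its top then 69 mm up). A stiff copper contact plate holds the battery up to 10 mm higher until pushed down with some 6 to 15 N; it stays down. The lock lever cannot pass over a battery more than 2 mm proud.
- lock_lever (a joint): Red lock lever, a flat horizontal bar (18 mm wide, 10 mm thick, underside 71.5 mm above the counter) turning about an upright axis. 0: shut, against its stop, pointing across the battery along the lamp base's -y; it grows as it opens towards the lamp base's +x (1.57: along +x, beside the pocket) up to 2.1. Stiff: stays where it is left, about 2 N at the knob.
- lock_knob (a point): Centre of the top of the lock lever's upright red peg, 16 mm diameter and 42 mm tall above the bar (its top 124 mm above the counter), 90 mm from the hinge axis.
- lock_hinge (a point): Point on the lock lever's upright hinge axis at the bar's underside, lamp base x = 62.5, y = 75 mm.
- dimmer (a joint): Dimmer lever, a steel rod of 12 mm diameter with an orange ball on a level hinge along the lamp base's x. 0: upright; positive: leaning to the lamp base's +y (away from the robot); range -0.8 to 0.8. Stays where it is left, about 1.2 N at the ball.
- dimmer_ball (a point): Centre of the dimmer's orange ball, 22 mm diameter, 68 mm from its hinge.
- dimmer_hinge (a point): The dimmer's hinge, 56 mm above the counter, at lamp base x = 215, y = -10 mm.
- jar: Glass jar with red cap, 64 mm diameter, 95 mm high; bystander. Origin: centre of its underside.
- price_tag: Small black price board on a wooden foot, 50 x 75 x 72 mm; bystander. Origin: centre of its underside.
- mug: White mug, 72 mm diameter, 80 mm high, handle at its +y; bystander. Origin: centre of its underside.
- cake_box: White carton with a red band, 130 x 90 x 50 mm; bystander. Origin: centre of its underside.
- plate: White plate with a bun, 130 mm diameter, 47 mm high; bystander. Origin: centre of its underside.
Not all that is in view belongs to the job. Leave any blue or purple look-alike of the battery alone.

How it is judged:
By the outcome, as a careful person would: the job done as asked, in the order asked, and still so for the second after the job is handed in, with the robot touching nothing.
It also fails if it takes over 69 s, if anything falls off the work surface, if the arm or the gripper's body presses on something with over 40 N, if the wrist force passes 120 N, or if a joint passes its speed limit or range.

## Working session

There is one attempt and no reset: what is moved stays moved. The work goes in short steps, Python scripts to look and compute and a tool call to move; the robot and the scene stay as the last step left them, time stands still between calls to the robot, and variables do not carry over. Pictures are saved under pics/ and viewed, about 8 in all and at most 12, crops included, and the job is handed in when it is done.

Besides the shell and the picture viewer there is one more tool, called after ">>>" as name(argument=value, ...), one argument or row to a line, values as JSON. play_rows: Moves the arm, as the interface text tells. Its arguments: {"type":"object","properties":{"plan":{"type":"array","items":{"type":"array","items":{"type":"number"}}}},"required":["plan"]}

```bash
mkdir -p pics; ls; cat > h.py <<'E'
from workcell import *
import numpy as np, cv2
def save(p,f): cv2.imwrite('pics/'+f,cv2.cvtColor(p['frame'],cv2.COLOR_RGB2BGR))
def px(p,w):
    c=p['camera_from_world']@np.r_[w,1]; return (round(float(p['cx']+p['fx']*c[0]/-c[2])),round(float(p['cy']-p['fy']*c[1]/-c[2])))
E
python3 - <<'E'
from h import *
o=get_obs(); print(o['eef_pos'],o['tool_rot'],o['grip_width'],o['clock'])
for n in ['top','side']:
    p=camera(n); save(p,n+'0.png'); print(n,p['camera_from_world'].round(3).tolist(),{k:p[k] for k in p if k not in('frame','depth','camera_from_world')})
    for t in ['battery','lamp_base','throat','pocket','lock_knob','lock_hinge','dimmer_ball','dimmer_hinge','jar','price_tag','mug','cake_box','plate']:
        print(t,[(np.round(d['centre'],4).tolist(),px(p,d['centre']),round(d['confidence'],2)) for d in pinpoint(t,p)])
E
```

```text
pics
[0.21124363 0.45247897 0.2303844 ] [ 0.15245845  0.69047559 -0.15394434  0.69014565] 0.08520453475595396 0.0
top [[-0.013, -1.0, 0.014, 0.09], [0.992, -0.011, 0.129, -0.554], [-0.129, 0.015, 0.992, -1.139], [0.0, 0.0, 0.0, 1.0]] {'fx': 450.23394796554294, 'fy': 450.23394796554294, 'cx': 324.3235011066309, 'cy': 238.65492508444908, 'shot': 1}
battery [([0.2808, 0.2277, 0.0046], (270, 346), 0.92), ([0.7187, 0.4062, -0.0014], (205, 182), 0.65), ([0.7982, -0.0134, 0.0028], (358, 152), 0.6), ([0.5054, 0.1503, 0.0496], (299, 257), 0.56)]
lamp_base [([0.492, -0.01, 0.0001], (360, 263), 0.7)]
throat [([0.4887, -0.0055, 0.0496], (360, 263), 0.89)]
pocket [([0.4883, -0.07, 0.0255], (383, 264), 0.78)]
lock_knob [([0.5463, -0.1638, 0.1227], (427, 236), 0.62)]
lock_hinge [([0.5643, -0.0724, 0.0759], (386, 232), 0.8)]
dimmer_ball [([0.52, -0.2235, 0.1011], (450, 248), 0.69)]
dimmer_hinge [([0.471, -0.2211, 0.056], (445, 269), 0.51)]
jar [([0.6732, 0.1158, -0.001], (312, 197), 0.76)]
price_tag [([0.6628, 0.0217, -0.0004], (347, 201), 0.93)]
mug [([0.6938, 0.2347, 0.0007], (268, 190), 0.59)]
ca
[... 792 characters left out ...]
(330, 336), 0.59)]
lock_hinge [([0.5622, -0.0776, 0.0707], (334, 316), 0.77)]
dimmer_ball [([0.5201, -0.2257, 0.1019], (320, 370), 0.77), ([0.5479, -0.1606, 0.123], (331, 336), 0.37)]
dimmer_hinge [([0.4688, -0.223, 0.0559], (296, 380), 0.63), ([0.5589, -0.0773, 0.0688], (333, 316), 0.63)]
jar [([0.6742, 0.112, 0.0019], (370, 267), 0.87), ([0.4692, -0.2219, 0.0566], (296, 379), 0.37)]
price_tag [([0.6654, 0.016, -0.0001], (371, 297), 0.98)]
mug [([0.6885, 0.2348, -0.001], (370, 233), 0.76)]
cake_box [([0.4297, 0.4993, -0.0023], (278, 175), 0.75), ([0.4861, -0.0705, 0.0259], (302, 326), 0.48)]
plate [([0.6551, -0.2176, 0.0008], (380, 383), 0.56), ([0.4877, -0.0709, 0.0213], (303, 327), 0.47)]
```

```bash
python3 - <<'E'
import cv2
a=cv2.imread('pics/top0.png')[130:380,140:500]; cv2.imwrite('pics/topc.png',cv2.resize(a,(800,556),interpolation=cv2.INTER_CUBIC))
a=cv2.imread('pics/side0.png')[140:420,160:480]; cv2.imwrite('pics/sidec.png',cv2.resize(a,(680,595),interpolation=cv2.INTER_CUBIC))
E
```

```text
(no output)
```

View pics/topc.png

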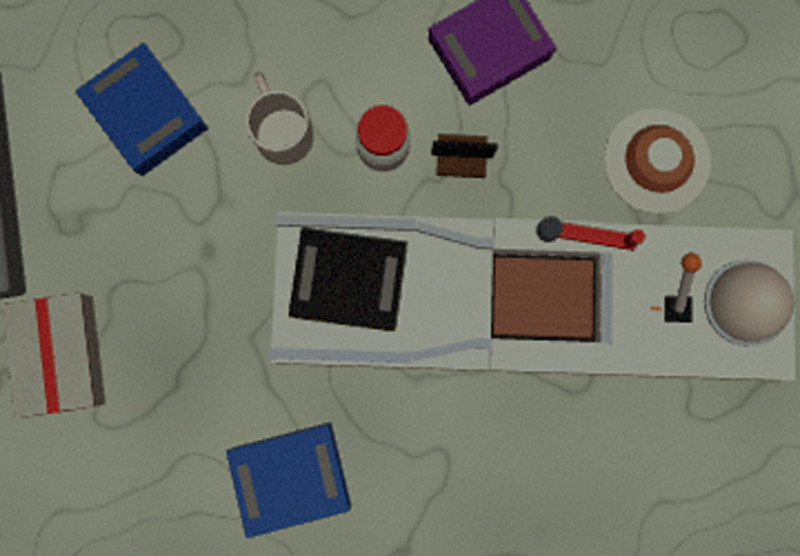

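View pics/sidec.png

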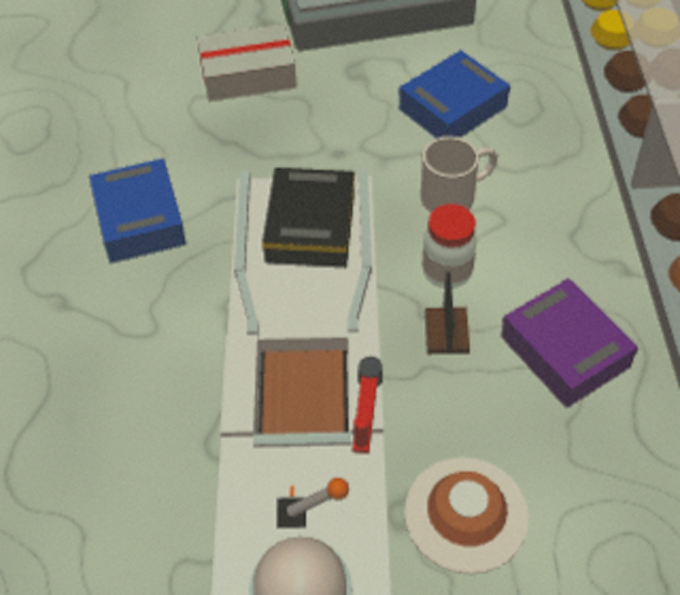

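Candidates for the battery (full top-image pixels): blue (203,180), blue (270,346), purple (360,150) and black (298,256) on the deck. I choose the black one with the yellow band on the lamp. The crops already confirm it. The dimmer leans to +y, and the lever is open at about 1.6.

```bash
cat >> h.py <<'E'
def R(a): c,s=np.cos(a),np.sin(a); return np.array([[c,-s],[s,c]])
REF={'throat':(0,0),'lamp_base':(0,0),'pocket':(.0625,0),'lock_hinge':(.0625,.075),'dimmer_hinge':(.215,-.010)}
def fit(L,W):
    L,W=np.array(L),np.array(W); l,w=L.mean(0),W.mean(0); A=L-l;B=W-w
    a=np.arctan2((A[:,0]*B[:,1]-A[:,1]*B[:,0]).sum(),(A*B).sum()); t=w-R(a)@l
    return a,t,W-(L@R(a).T+t)
E
python3 - <<'E'
from h import *
from scipy.spatial.transform import Rotation as Ro
o=get_obs(); print(Ro.from_quat(o['tool_rot']).as_matrix().round(3))
L=[];W=[];K=[];B=[];D=[]
for n in ['top','side']*3:
    p=camera(n); l=[];w=[]
    for t,v in REF.items():
        for d in pinpoint(t,p):
            c=np.array(d['centre'][:2])
            if np.linalg.norm(c-(np.array([.490,-.008])+R(-1.61)@v))<.02: l.append(v);w.append(c);break
    for t,A in (('lock_knob',K),('dimmer_ball',D)):
        d=pinpoint(t,p); A+= [d[0]['centre']] if d else []
    for d in pinpoint('battery',p):
        if d['centre'][2]>.03: B.append(d['centre'])
    L+=l;W+=w; a,t,r=fit(l,w); print(n,round(a,4),t.round(4),len(l))
a,t,r=fit(L,W); print(a,t.round(4)); print(np.c_[np.array(L),r*1000].round(3)[:10])
for A in (K,D,B): A=np.array(A); m=np.median(A,0); print(m.round(4),A.std(0).round(4),'lamp',(R(a).T@(m[:2]-t)).round(4))
# battery outline from top depth
p=camera('top'); z=p['depth']; v,u=np.mgrid[:480,:640]
P=np.stack([(u-p['cx'])/p['fx']*z,-(v-p['cy'])/p['fy']*z,-z],-1)
C=p['camera_from_world']; Wd=(P-C[:3,3])@C[:3,:3]
def rect(m,name):
    m=m.astype(np.uint8); n,lab,st,_=cv2.connectedComponentsWithStats(m); k=1+st[1:,4].argmax()
    q=Wd[lab==k]; r=cv2.minAreaRect((q[:,:2]*1000).astype(np.float32)); print(name,np.round(r[0],1),np.round(r[1],1),round(r[2],2),'z',np.median(q[:,2]).round(4))
X,Y,Z=Wd[...,0],Wd[...,1],Wd[...,2]
rect((abs(X-.506)<.09)&(abs(Y-.153)<.09)&(Z>.085)&(Z<.105)&(p['frame'].max(-1)>=0),'bat')
rect((abs(X-.49)<.12)&(Y<.27)&(Y>-.4)&(Z>.04)&(Z<.2),'lamp')
E
```

```text
[[ 0.     0.423  0.906]
 [ 0.     0.906 -0.423]
 [-1.     0.     0.   ]]
top -1.6131 [ 0.49   -0.0074] 5
side -1.615 [ 0.4893 -0.0083] 5
top -1.615 [ 0.4908 -0.0067] 5
side -1.6151 [ 0.4883 -0.0086] 5
top -1.6042 [ 0.489  -0.0084] 5
side -1.6519 [ 0.491  -0.0078] 4
-1.6143103624930066 [ 0.4896 -0.0079]
[[ 0.     0.    -0.337  3.346]
 [ 0.     0.     2.163 -1.654]
 [ 0.062  0.     0.182 -0.413]
 [ 0.062  0.075 -0.047  1.649]
 [ 0.215 -0.01   0.506 -0.193]
 [ 0.     0.     2.763 -5.154]
 [ 0.     0.    -3.537  4.046]
 [ 0.062  0.    -0.318  0.487]
 [ 0.062  0.075 -1.647 -2.451]
 [ 0.215 -0.01   0.706  1.307]]
[ 0.5456 -0.162   0.1222] [0.0016 0.0014 0.0018] lamp [0.1515 0.0626]
[ 0.5197 -0.2252  0.1031] [0.001  0.0017 0.001 ] lamp [0.2158 0.0395]
[0.5065 0.1526 0.0509] [0.0009 0.0038 0.0006] lamp [-0.1611  0.0099]
bat [508.3 154.1] [120.3 100.7] 81.69 z 0.0952
lamp [490.4 -59.3] [601.9 174.7] 87.35 z 0.0528
```

>>> play_rows(
  plan=[
    [0, 0, 0, 0.118, 0, 0, -0.18],
    [0, 0, 0, 0.118, 0, 0, -0.18],
    [0, 0, 0, 0.118, 0, 0, -0.18],
    [0, 0, 0, 0.118, 0, 0, -0.18],
    [0, 0, 0, 0.118, 0, 0, -0.18],
    [0, 0, 0, 0.118, 0, 0, -0.18],
    [0, 0, 0, 0.118, 0, 0, -0.18],
    [0, 0, 0, 0.118, 0, 0, -0.18],
    [0, 0, 0, 0.118, 0, 0, -0.18],
    [0, 0, 0, 0.118, 0, 0, -0.18],
    [0, 0, 0, 0, 0, 0, -0.18],
  ],
)

```text
clock: 5.07
eef_pos: [0.2115, 0.453, 0.2313]
tool_rot: [-0.512, -0.488, 0.512, -0.488]
ft_force: [0.2, 0.2, 0.5]
grip_width: 0.0506
```

>>> play_rows(
  plan=[
    [0, 25, 16, 0, 0, 0, -0.18],
    [0, 25, 16, 0, 0, 0, -0.18],
    [0, 25, 16, 0, 0, 0, -0.18],
    [0, 25, 16, 0, 0, 0, -0.18],
    [0, 25, 16, 0, 0, 0, -0.18],
    [0, 25, 16, 0, 0, 0, -0.18],
    [0, 25, 16, 0, 0, 0, -0.18],
    [0, 25, 16, 0, 0, 0, -0.18],
    [0, 25, 16, 0, 0, 0, -0.18],
    [0, 25, 16, 0, 0, 0, -0.18],
    [0, 25, 16, 0, 0, 0, -0.18],
    [0, 25, 16, 0, 0, 0, -0.18],
    [0, 0, 0, 0, 0, 0, -0.18],
    [0, 0, 0, 0, 0, 0, -0.18],
  ],
)

```text
clock: 6.23
eef_pos: [0.5033, 0.2464, 0.2308]
tool_rot: [-0.511, -0.488, 0.512, -0.488]
ft_force: [-1.5, -0.1, -0.2]
grip_width: 0.0501
```

```bash
cat >> h.py <<'E'
A=-1.616; T=np.array([.491,-.0085])
def lamp(w): return R(A).T@(np.array(w)[:2]-T)*1000
def st():
    from scipy.spatial.transform import Rotation as Ro
    o=get_obs(); m=Ro.from_quat(o['tool_rot']).as_matrix()
    print('t',round(o['clock'],2),'lamp',lamp(o['eef_pos']).round(1),'z',round(o['eef_pos'][2]*1000,1),'toolz-lampx deg',np.degrees(np.arctan2(m[1,2],m[0,2])-A).round(2),'tilt',m[2].round(3),'F',np.round(o['ft_force'],1),'w',round(o['grip_width']*1000,1),'q',np.round(o['joint_pos'],2))
E
python3 -c "
from h import *
st()"
```

```text
t 6.23 lamp [-255.2    0.8] z 230.8 toolz-lampx deg -0.08 tilt [-1.    -0.001  0.   ] F [-1.5 -0.1 -0.2] w 50.1 q [0.46 0.36 0.17 1.38 0.   2.07]
```

>>> play_rows(
  plan=[
    [28, 0, 0, 0, 0, 0, -0.18],
    [28, 0, 0, 0, 0, 0, -0.18],
    [28, 0, 0, 0, 0, 0, -0.18],
    [28, 0, 0, 0, 0, 0, -0.18],
    [28, 0, 0, 0, 0, 0, -0.18],
    [27, 0, 0, 0, 0, 0, -0.18],
    [0, 0, 0, 0, 0, 0, -0.18],
    [0, 0, 10, 0, 0, 0, -0.18],
    [0, 0, 8, 0, 0, 0, -0.18],
    [0, 0, 8, 0, 0, 0, -0.18],
    [0, 0, 8, 0, 0, 0, -0.18],
    [0, 0, 8, 0, 0, 0, -0.18],
    [0, 0, 8, 0, 0, 0, -0.18],
    [0, 0, 0, 0, 0, 0, -0.18],
  ],
)

```text
clock: 7.4
eef_pos: [0.5003, 0.1956, 0.065]
tool_rot: [0.512, 0.487, -0.512, 0.488]
ft_force: [0.3, 0.1, 0.4]
grip_width: 0.05
```

```bash
cat >> h.py <<'E'
def look(n,f,c=None):
    p=camera(n); a=cv2.cvtColor(p['frame'],cv2.COLOR_RGB2BGR)
    if c: a=a[c[1]:c[3],c[0]:c[2]]; s=min(800/a.shape[1],600/a.shape[0]); a=cv2.resize(a,None,fx=s,fy=s,interpolation=cv2.INTER_CUBIC)
    cv2.imwrite('pics/'+f,a); return p
E
python3 -c "
from h import *
st(); p=look('side','s1.png',(220,170,420,380))
for d in pinpoint('battery',p):
  if d['centre'][2]>.02: print(lamp(d['centre']),d['centre'])
"
```

```text
t 7.4 lamp [-204.3    0. ] z 65.0 toolz-lampx deg -0.17 tilt [-1.     0.001  0.001] F [0.3 0.1 0.4] w 50.0 q [ 0.37  0.44 -0.17  0.96 -0.    1.99]
```

View pics/s1.png

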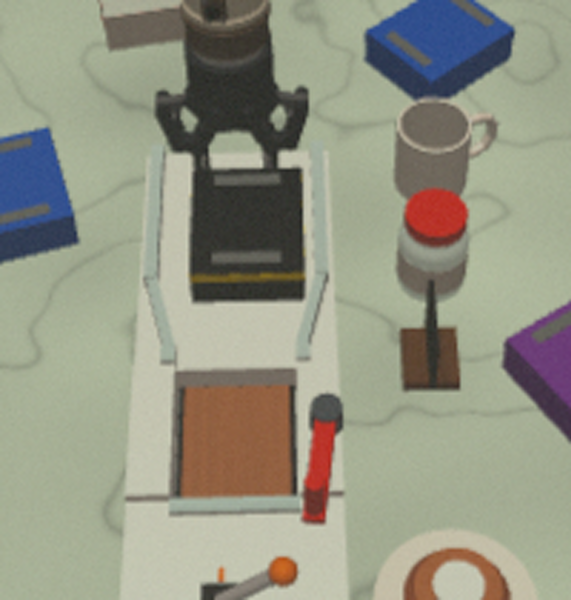

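>>> play_rows(
  plan=[
    [1, 0, 8, 0, 0, 0, -0.18],
    [1, 0, 8, 0, 0, 0, -0.18],
    [1, 0, 8, 0, 0, 0, -0.18],
    [1, 0, 8, 0, 0, 0, -0.18],
    [1, 0, 8, 0, 0, 0, -0.18],
    [0, 0, 8, 0, 0, 0, -0.18],
    [0, 0, 8, 0, 0, 0, -0.18],
    [0, 0, 8, 0, 0, 0, -0.18],
    [0, 0, 8, 0, 0, 0, -0.18],
    [0, 0, 8, 0, 0, 0, -0.18],
    [0, 0, 8, 0, 0, 0, -0.18],
    [0, 0, 8, 0, 0, 0, -0.18],
    [0, 0, 8, 0, 0, 0, -0.18],
    [0, 0, 8, 0, 0, 0, -0.18],
    [0, 0, 8, 0, 0, 0, -0.18],
    [0, 0, 0, 0, 0, 0, -0.18],
  ],
)

```text
clock: 8.83
eef_pos: [0.4944, 0.0759, 0.0593]
tool_rot: [-0.511, -0.488, 0.512, -0.488]
ft_force: [-0.1, -0.4, 0.2]
grip_width: 0.0506
```

>>> play_rows(
  plan=[
    [0, 0, 5, 0, 0, 0, -0.18],
    [0, 0, 5, 0, 0, 0, -0.18],
    [0, 0, 5, 0, 0, 0, -0.18],
    [0, 0, 5, 0, 0, 0, -0.18],
    [0, 0, 5, 0, 0, 0, -0.18],
    [0, 0, 5, 0, 0, 0, -0.18],
    [0, 0, 5, 0, 0, 0, -0.18],
    [0, 0, 5, 0, 0, 0, -0.18],
    [0, 0, 5, 0, 0, 0, -0.18],
    [0, 0, 5, 0, 0, 0, -0.18],
    [0, 0, 5, 0, 0, 0, -0.18],
    [0, 0, 0, 0, 0, 0, -0.18],
  ],
)

```text
clock: 9.83
eef_pos: [0.492, 0.0217, 0.0593]
tool_rot: [-0.511, -0.488, 0.512, -0.488]
ft_force: [0.1, 1.2, -0.2]
grip_width: 0.0505
```

```bash
python3 -c "
from h import *
st(); p=look('side','s2.png',(220,190,420,400))
for d in pinpoint('battery',p):
  if d['centre'][2]>.015: print(lamp(d['centre']),d['centre'])
"
```

```text
t 9.83 lamp [-30.2  -0.4] z 59.3 toolz-lampx deg -0.11 tilt [-1.    -0.     0.001] F [ 0.1  1.2 -0.2] w 50.5 q [ 0.04  0.37 -0.29  0.9  -0.    1.66]
[38.25635726  1.83060898] [0.4911, -0.0468, 0.0438]
```

View pics/s2.png

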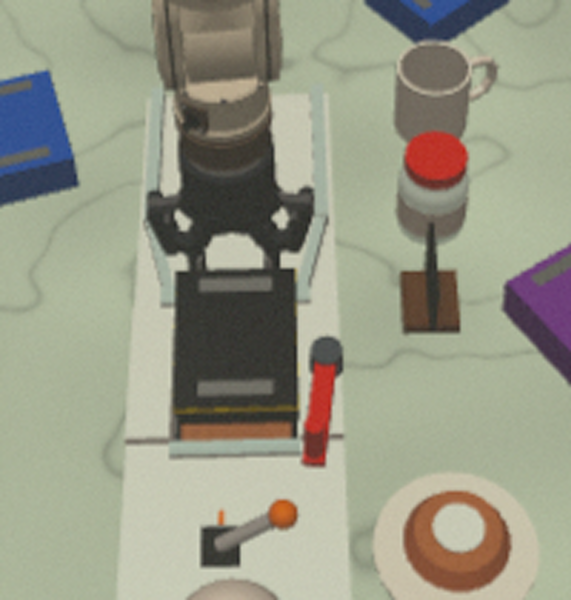

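Battery is square in the throat, nose-down, with about 20 mm of pocket still showing (crop 237,430). I continue slowly.

>>> play_rows(
  plan=[
    [0, 0, 3, 0, 0, 0, -0.18],
    [0, 0, 3, 0, 0, 0, -0.18],
    [0, 0, 3, 0, 0, 0, -0.18],
    [0, 0, 3, 0, 0, 0, -0.18],
    [0, 0, 2, 0, 0, 0, -0.18],
    [0, 0, 2, 0, 0, 0, -0.18],
    [0, 0, 2, 0, 0, 0, -0.18],
    [0, 0, 0, 0, 0, 0, -0.18],
  ],
)

```text
clock: 10.6
eef_pos: [0.4912, 0.0042, 0.0593]
tool_rot: [-0.511, -0.488, 0.512, -0.488]
ft_force: [0.6, 1.4, 0.5]
grip_width: 0.05
```

>>> play_rows(
  plan=[
    [0, 0, 1, 0, 0, 0, -0.18],
    [0, 0, 1, 0, 0, 0, -0.18],
    [0, 0, 1, 0, 0, 0, -0.18],
    [0, 0, 0, 0, 0, 0, -0.18],
  ],
)

```text
clock: 10.93
eef_pos: [0.4911, 0.0016, 0.0593]
tool_rot: [-0.511, -0.488, 0.511, -0.488]
ft_force: [0.1, 0.6, 0.5]
grip_width: 0.0503
```

```bash
cat >> h.py <<'E'
def world(p):
    z=p['depth']; v,u=np.mgrid[:480,:640]
    P=np.stack([(u-p['cx'])/p['fx']*z,-(v-p['cy'])/p['fy']*z,-z],-1); C=p['camera_from_world']
    return (P-C[:3,3])@C[:3,:3]
def bat():
    for n in ['top','side']:
        p=camera(n); W=world(p); l=lamp(W[...,:2].reshape(-1,2).T.T[0]) if 0 else ((W[...,:2]-T)@R(A))*1000
        dark=(p['frame'].max(-1)<70)
        for x in (15,35,55,75,95,112): 
            m=(abs(l[...,0]-x)<8)&(abs(l[...,1])<30)&(p['depth']>0)&(W[...,2]<.11); print(n,x,m.sum(),np.round(np.median(W[...,2][m])*1000,1) if m.any() else '',end='; ')
        print([(lamp(d['centre']).round(1),round(d['centre'][2],3)) for d in pinpoint('battery',p) if abs(d['centre'][1]+.05)<.06 and d['centre'][0]<.6])
E
python3 -c "
from h import *
st(); bat()"
```

```text
t 10.93 lamp [-10.1  -0.4] z 59.3 toolz-lampx deg -0.05 tilt [-1. -0.  0.] F [0.1 0.6 0.5] w 50.3 q [ 0.    0.37 -0.3   0.9  -0.    1.62]
top 15 0 ; top 35 0 ; top 55 0 ; top 75 0 ; top 95 0 ; top 112 0 ; []
side 15 140 92.8; side 35 157 89.6; side 55 161 86.5; side 75 171 82.7; side 95 181 80.2; side 112 183 76.9; [(array([53.7,  1.6]), 0.041)]
```

>>> play_rows(
  plan=[
    [0, 0, 1, 0, 0, 0, -0.18],
    [0, 0, 1, 0, 0, 0, -0.18],
    [0, 0, 1, 0, 0, 0, -0.18],
    [0, 0, 0, 0, 0, 0, -0.18],
  ],
)

```text
clock: 11.47
eef_pos: [0.4909, -0.0013, 0.0593]
tool_rot: [0.511, 0.488, -0.511, 0.488]
ft_force: [0.0, 1.7, 0.3]
grip_width: 0.0505
```

```bash
python3 -c "
from h import *
st(); bat()"
```

```text
t 11.47 lamp [-7.2 -0.4] z 59.3 toolz-lampx deg -0.05 tilt [-1. -0. -0.] F [0.  1.7 0.3] w 50.5 q [-0.    0.37 -0.3   0.9   0.    1.61]
top 15 0 ; top 35 0 ; top 55 0 ; top 75 0 ; top 95 0 ; top 112 0 ; []
side 15 136 74.2; side 35 136 73.8; side 55 149 73.4; side 75 156 73.8; side 95 163 73.8; side 112 169 74.6; [(array([63.6, -1.4]), 0.031)]
```

>>> play_rows(
  plan=[
    [0, 0, -4, 0, 0, 0, -0.18],
    [0, 0, -4, 0, 0, 0, -0.18],
    [-25, 0, 0, 0, 0, 0, 0.2],
    [-25, 0, 0, 0, 0, 0, 1],
    [0, 0, 15, 0, 0, 0, 1],
    [0, 0, 16, 0, 0, 0, 1],
    [0, 0, 16, 0, 0, 0, 1],
    [0, 0, 16, 0, 0, 0, 1],
    [0, 0, 15, 0, 0, 0, 1],
    [10, 0, 0, 0, 0, 0, 1],
    [10, 0, 0, 0, 0, 0, 1],
    [5, 0, 0, 0, 0, 0, 1],
    [0, 0, 0, 0, 0, 0, 1],
    [0, 0, 0, 0, 0, 0, 1],
  ],
)

```text
clock: 12.83
eef_pos: [0.487, -0.0703, 0.0834]
tool_rot: [-0.511, -0.489, 0.512, -0.488]
ft_force: [0.2, 0.4, 0.8]
grip_width: 0.0
```

>>> play_rows(
  plan=[
    [2, 0, 0, 0, 0, 0, 1],
    [2, 0, 0, 0, 0, 0, 1],
    [2, 0, 0, 0, 0, 0, 1],
    [0, 0, 0, 0, 0, 0, 1],
  ],
)

```text
clock: 13.17
eef_pos: [0.4876, -0.071, 0.078]
tool_rot: [-0.511, -0.489, 0.511, -0.488]
ft_force: [-0.2, 0.2, -0.1]
grip_width: 0.0
```

>>> play_rows(
  plan=[
    [1, 0, 0, 0, 0, 0, 1],
    [1, 0, 0, 0, 0, 0, 1],
    [0, 0, 0, 0, 0, 0, 1],
  ],
)

```text
clock: 13.42
eef_pos: [0.4876, -0.0712, 0.0762]
tool_rot: [-0.511, -0.488, 0.511, -0.488]
ft_force: [-0.6, -1.0, -0.1]
grip_width: 0.0002
```

>>> play_rows(
  plan=[
    [1, 0, 0, 0, 0, 0, 1],
    [1, 0, 0, 0, 0, 0, 1],
    [0, 0, 0, 0, 0, 0, 1],
  ],
)

```text
clock: 13.67
eef_pos: [0.4876, -0.0712, 0.0741]
tool_rot: [-0.511, -0.488, 0.511, -0.488]
ft_force: [-0.2, -0.7, -0.6]
grip_width: -0.0002
```

>>> play_rows(
  plan=[
    [1, 0, 0, 0, 0, 0, 1],
    [0, 0, 0, 0, 0, 0, 1],
  ],
)

```text
clock: 13.83
eef_pos: [0.4878, -0.0712, 0.0737]
tool_rot: [0.511, 0.488, -0.511, 0.488]
ft_force: [-1.3, -0.0, 4.5]
grip_width: -0.0001
```

>>> play_rows(
  plan=[
    [1, 0, 0, 0, 0, 0, 1],
    [0, 0, 0, 0, 0, 0, 1],
  ],
)

```text
clock: 14.0
eef_pos: [0.4877, -0.0713, 0.073]
tool_rot: [0.511, 0.488, -0.511, 0.489]
ft_force: [-1.4, -0.4, 5.4]
grip_width: -0.0002
```

>>> play_rows(
  plan=[
    [1, 0, 0, 0, 0, 0, 1],
    [0, 0, 0, 0, 0, 0, 1],
  ],
)

```text
clock: 14.17
eef_pos: [0.4878, -0.0713, 0.0721]
tool_rot: [0.512, 0.488, -0.511, 0.489]
ft_force: [-1.8, 0.1, 5.7]
grip_width: -0.0
```

Contact is at 74 mm and the battery is giving way at about 6 N. I continue to 69 mm, until it bottoms out.

>>> play_rows(
  plan=[
    [1, 0, 0, 0, 0, 0, 1],
    [1, 0, 0, 0, 0, 0, 1],
    [0, 0, 0, 0, 0, 0, 1],
  ],
)

```text
clock: 14.42
eef_pos: [0.4878, -0.0712, 0.0701]
tool_rot: [0.512, 0.488, -0.511, 0.489]
ft_force: [-1.7, 0.2, 6.5]
grip_width: -0.0
```

>>> play_rows(
  plan=[
    [1, 0, 0, 0, 0, 0, 1],
    [0, 0, 0, 0, 0, 0, 1],
  ],
)

```text
clock: 14.58
eef_pos: [0.4878, -0.0712, 0.0691]
tool_rot: [0.512, 0.488, -0.511, 0.489]
ft_force: [-2.9, 0.3, 7.7]
grip_width: -0.0002
```

>>> play_rows(
  plan=[
    [0.5, 0, 0, 0, 0, 0, 1],
    [0, 0, 0, 0, 0, 0, 1],
  ],
)

```text
clock: 14.75
eef_pos: [0.4878, -0.0712, 0.0691]
tool_rot: [0.512, 0.488, -0.511, 0.489]
ft_force: [-2.7, 0.1, 10.1]
grip_width: -0.0004
```

>>> play_rows(
  plan=[
    [0.5, 0, 0, 0, 0, 0, 1],
    [0, 0, 0, 0, 0, 0, 1],
  ],
)

```text
clock: 14.92
eef_pos: [0.4878, -0.0712, 0.069]
tool_rot: [0.512, 0.488, -0.511, 0.489]
ft_force: [-3.7, 0.8, 13.3]
grip_width: -0.0001
```

>>> play_rows(
  plan=[
    [-15, 0, 0, 0, 0, 0, 1],
    [-25, 0, 0, 0, 0, 0, 0.4],
    [-30, 0, 0, 0, 0, 0, 0.4],
    [-20, 0, 0, 0, 0, 0, 0.4],
    [0, 0, 0, 0, 0, 0, 0.4],
    [0, 0, 0, 0, 0, 0, 0.4],
  ],
)

```text
clock: 15.42
eef_pos: [0.4888, -0.0714, 0.1585]
tool_rot: [0.512, 0.487, -0.511, 0.489]
ft_force: [0.2, 0.1, 0.0]
grip_width: 0.0255
```

```bash
python3 -c "
from h import *
st(); bat()
print('H',T+R(A)@[.0625,.075])
for n in ['side','wrist']:
  p=look(n,n+'3.png')
  for t in ['lock_knob','lock_hinge','dimmer_ball','dimmer_hinge','pocket','throat']:
    print(n,t,[(np.round(d['centre'],4).tolist(),lamp(d['centre']).round(1),round(d['confidence'],2)) for d in pinpoint(t,p)])
"
```

```text
t 15.42 lamp [62.9  0.6] z 158.5 toolz-lampx deg -0.05 tilt [-1.     0.003  0.   ] F [0.2 0.1 0. ] w 25.5 q [-0.14  0.27 -0.15  1.15 -0.    1.47]
top 15 140 69.8; top 35 145 69.2; top 55 130 68.9; top 75 20 67.8; top 95 0 ; top 112 0 ; [(array([68.2,  4.6]), 0.024)]
side 15 113 69.0; side 35 138 68.6; side 55 144 68.6; side 75 153 68.6; side 95 151 68.4; side 112 167 68.8; [(array([65.8,  3.6]), 0.025)]
H [ 0.56309912 -0.07432528]
side lock_knob [([0.5483, -0.1614, 0.1235], array([150.2,  64.2]), 0.68)]
side lock_hinge [([0.5632, -0.078, 0.0724], array([66.2, 75.3]), 0.67)]
side dimmer_ball [([0.5195, -0.2289, 0.1046], array([218.9,  38.4]), 0.78), ([0.4702, -0.2226, 0.0586], array([214.8, -11.1]), 0.17)]
side dimmer_hinge [([0.4684, -0.2219, 0.0589], array([214.2, -12.9]), 0.52)]
side pocket []
side throat [([0.4916, -0.0097, 0.0503], array([1.2, 0.7]), 0.75)]
wrist lock_knob [([0.5606, -0.0755, 0.0689], array([63.8, 72.6]), 0.73), ([0.4911, -0.0057, 0.0003], array([-2.8, -0. ]), 0.69)]
wrist lock_hinge [([0.5615, -0.075, 0.0724], array([63.2, 73.4]), 0.9)]
wrist dimmer_ball []
wrist dimmer_hinge []
wrist pocket [([0.4903, -0.0079, 0.0476], array([-0.6, -0.7]), 0.27)]
wrist throat [([0.4915, -0.005, 0.0466], array([-3.5,  0.3]), 0.86)]
```

View pics/wrist3.png

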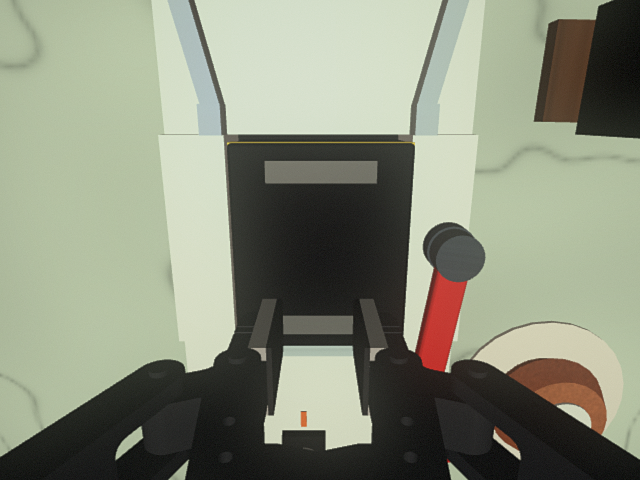

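>>> play_rows(
  plan=[
    [0, 8, 11, 0, 0, 0, 0.06],
    [0, 8, 11, 0, 0, 0, 0.06],
    [0, 8, 11, 0, 0, 0, 0.06],
    [0, 8, 11, 0, 0, 0, 0.06],
    [0, 8, 11, 0, 0, 0, 0.06],
    [0, 8, 11, 0, 0, 0, 0.06],
    [0, 8, 11, 0, 0, 0, 0.06],
    [0, 7, 11, 0, 0, 0, 0.06],
    [0, 0, 0, 0, 0, 0, 0.06],
    [15, 0, 0, 0, 0, 0, 0.06],
    [15, 0, 0, 0, 0, 0, 0.06],
    [15, 0, 0, 0, 0, 0, 0.06],
    [12, 0, 0, 0, 0, 0, 0.06],
    [8, 0, 0, 0, 0, 0, 0.06],
    [0, 0, 0, 0, 0, 0, 0.06],
    [0, 0, 0, 0, 0, 0, 0.4],
    [0, 0, 0, 0, 0, 0, 0.4],
    [0, 0, 0, 0, 0, 0, 0.4],
  ],
)

```text
clock: 17.82
eef_pos: [0.5474, -0.1622, 0.0934]
tool_rot: [0.512, 0.488, -0.511, 0.489]
ft_force: [-0.7, -0.2, 0.1]
grip_width: 0.0258
```

```bash
python3 - <<'E'
from h import *
st(); p=look('side','s4.png',(240,260,400,400))
o=get_obs(); c=lamp(o['eef_pos']); H=np.array([62.5,75]); phi=0; cur=c.copy(); N=17
# commanded centre on circle r=90, th 1.43 -> -0.03
for i,th in enumerate(np.linspace(1.43,-.02,N+1)[1:]):
    tgt=H+90*np.array([np.sin(th),-np.cos(th)]); d=tgt-cur; f=-phi # tool z dir = lampx rotated by -phi
    zx=np.array([np.cos(f),np.sin(f)]); yx=np.array([-np.sin(f),np.cos(f)])
    print([0,round(d@yx,1),round(d@zx,1),.07],end=' ')
    cur=tgt; phi+=.07
E
```

```text
t 17.82 lamp [151.   63.3] z 93.4 toolz-lampx deg -0.05 tilt [-1.     0.002  0.   ] F [-0.7 -0.2  0.1] w 25.8 q [-0.29  0.47 -0.03  1.06  0.    1.33]
[0, np.float64(-8.4), np.float64(-0.8), 0.07] [0, np.float64(-7.5), np.float64(-1.5), 0.07] [0, np.float64(-7.5), np.float64(-1.6), 0.07] [0, np.float64(-7.5), np.float64(-1.7), 0.07] [0, np.float64(-7.4), np.float64(-1.9), 0.07] [0, np.float64(-7.4), np.float64(-2.0), 0.07] [0, np.float64(-7.4), np.float64(-2.1), 0.07] [0, np.float64(-7.4), np.float64(-2.2), 0.07] [0, np.float64(-7.3), np.float64(-2.3), 0.07] [0, np.float64(-7.3), np.float64(-2.4), 0.07] [0, np.float64(-7.2), np.float64(-2.5), 0.07] [0, np.float64(-7.2), np.float64(-2.6), 0.07] [0, np.float64(-7.2), np.float64(-2.8), 0.07] [0, np.float64(-7.1), np.float64(-2.9), 0.07] [0, np.float64(-7.1), np.float64(-3.0), 0.07] [0, np.float64(-7.0), np.float64(-3.1), 0.07] [0, np.float64(-7.0), np.float64(-3.2), 0.07]
```

View pics/s4.png

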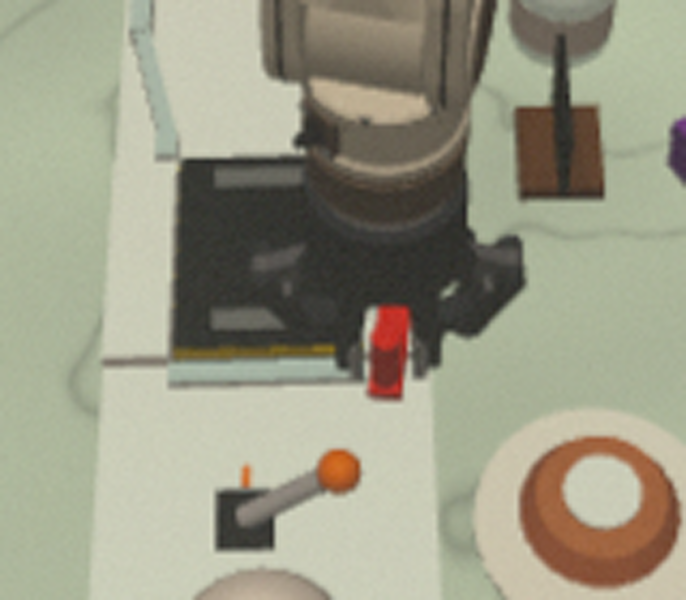

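The red peg is between the two fingers (crop about (390,340)). Now I swing it.

>>> play_rows(
  plan=[
    [0, -8.4, -0.8, 0.07, 0, 0, 0.4],
    [0, -7.5, -1.5, 0.07, 0, 0, 0.4],
    [0, -7.5, -1.6, 0.07, 0, 0, 0.4],
    [0, -7.5, -1.7, 0.07, 0, 0, 0.4],
    [0, -7.4, -1.9, 0.07, 0, 0, 0.4],
    [0, -7.4, -2.0, 0.07, 0, 0, 0.4],
    [0, -7.4, -2.1, 0.07, 0, 0, 0.4],
    [0, -7.4, -2.2, 0.07, 0, 0, 0.4],
    [0, -7.3, -2.3, 0.07, 0, 0, 0.4],
    [0, -7.3, -2.4, 0.07, 0, 0, 0.4],
    [0, 0, 0, 0, 0, 0, 0.4],
  ],
)

```text
clock: 18.78
eef_pos: [0.4849, -0.1193, 0.0933]
tool_rot: [0.648, 0.283, -0.647, 0.284]
ft_force: [1.0, -0.0, -0.2]
grip_width: 0.0257
```

>>> play_rows(
  plan=[
    [0, -7.2, -2.5, 0.07, 0, 0, 0.4],
    [0, -7.2, -2.6, 0.07, 0, 0, 0.4],
    [0, -7.2, -2.8, 0.07, 0, 0, 0.4],
    [0, -7.1, -2.9, 0.07, 0, 0, 0.4],
    [0, -7.1, -3.0, 0.07, 0, 0, 0.4],
    [0, -7.0, -3.1, 0.07, 0, 0, 0.4],
    [0, 0, 0, 0, 0, 0, 0.4],
  ],
)

```text
clock: 19.37
eef_pos: [0.473, -0.0754, 0.0929]
tool_rot: [0.693, 0.143, -0.692, 0.143]
ft_force: [-0.1, -0.6, -0.0]
grip_width: 0.0259
```

```bash
python3 -c "
from h import *
st(); p=camera('side')
print([(lamp(d['centre']).round(1),d['centre'],d['confidence']) for d in pinpoint('lock_knob',p)])"
```

```text
t 19.37 lamp [ 67.6 -15. ] z 92.9 toolz-lampx deg -64.12 tilt [-1.     0.    -0.001] F [-0.1 -0.6 -0. ] w 25.9 q [-0.16  0.31 -0.29  0.97  0.    2.58]
[(array([ 68.8, -17.4]), [0.4705, -0.0764, 0.1238], 0.81)]
```

>>> play_rows(
  plan=[
    [0, -2.7, -1.3, 0, 0, 0, 0.4],
    [0, -2.7, -1.3, 0, 0, 0, 0.4],
    [0, 0, 0, 0, 0, 0, 0.4],
  ],
)

```text
clock: 19.72
eef_pos: [0.4729, -0.07, 0.0924]
tool_rot: [0.693, 0.142, -0.693, 0.142]
ft_force: [-0.6, -0.8, 0.8]
grip_width: 0.0255
```

>>> play_rows(
  plan=[
    [0, -1.8, -0.9, 0, 0, 0, 0.4],
    [0, 0, 0, 0, 0, 0, 0.4],
  ],
)

```text
clock: 19.88
eef_pos: [0.473, -0.0678, 0.0923]
tool_rot: [0.693, 0.142, -0.693, 0.142]
ft_force: [-0.8, -1.7, 0.6]
grip_width: 0.0255
```

>>> play_rows(
  plan=[
    [0, -1.8, -0.9, 0, 0, 0, 0.4],
    [0, 0, 0, 0, 0, 0, 0.4],
  ],
)

```text
clock: 20.05
eef_pos: [0.473, -0.0657, 0.0923]
tool_rot: [-0.693, -0.142, 0.693, -0.142]
ft_force: [0.1, -1.0, -0.1]
grip_width: 0.0256
```

>>> play_rows(
  plan=[
    [0, -1.8, -0.9, 0, 0, 0, 0.4],
    [0, 0, 0, 0, 0, 0, 0.4],
  ],
)

```text
clock: 20.22
eef_pos: [0.473, -0.0645, 0.0923]
tool_rot: [-0.692, -0.141, 0.693, -0.143]
ft_force: [-0.6, -4.4, -0.4]
grip_width: 0.0259
```

>>> play_rows(
  plan=[
    [0, -1.0, -0.5, 0, 0, 0, 0.4],
    [0, 0, 0, 0, 0, 0, 0.4],
  ],
)

```text
clock: 20.38
eef_pos: [0.473, -0.0644, 0.0923]
tool_rot: [-0.692, -0.14, 0.693, -0.143]
ft_force: [-0.2, -8.1, 0.1]
grip_width: 0.0259
```

>>> play_rows(
  plan=[
    [0, -1.0, -0.5, 0, 0, 0, 0.4],
    [0, 0, 0, 0, 0, 0, 0.4],
  ],
)

```text
clock: 20.55
eef_pos: [0.473, -0.0643, 0.0922]
tool_rot: [-0.692, -0.139, 0.693, -0.144]
ft_force: [-0.8, -10.6, -0.8]
grip_width: 0.0256
```

>>> play_rows(
  plan=[
    [0, 5.4, 2.6, 0, 0, 0, 0.4],
    [0, 0, 0, 0, 0, 0, 0.4],
    [-15, 0, 0, 0, 0, 0, 0.4],
    [-20, 0, 0, 0, 0, 0, 0.4],
    [-20, 0, 0, 0, 0, 0, 0.4],
    [-20, 0, 0, 0, 0, 0, 0.4],
    [0, 0, 0, -0.112, 0, 0, -0.4],
    [0, 0, 0, -0.112, 0, 0, -0.4],
    [0, 0, 0, -0.112, 0, 0, -0.4],
    [0, 0, 0, -0.112, 0, 0, -0.4],
    [0, 0, 0, -0.112, 0, 0, -0.4],
    [0, 0, 0, -0.112, 0, 0, -0.4],
    [0, 0, 0, -0.112, 0, 0, -0.4],
    [0, 0, 0, -0.112, 0, 0, -0.4],
    [0, 0, 0, -0.112, 0, 0, -0.4],
    [0, 0, 0, -0.112, 0, 0, -0.4],
    [0, 0, 0, 0, 0, 0, -0.4],
  ],
)

```text
clock: 21.97
eef_pos: [0.473, -0.0668, 0.1672]
tool_rot: [0.511, 0.489, -0.51, 0.489]
ft_force: [0.9, -0.5, -0.7]
grip_width: 0.0598
```

```bash
python3 - <<'E'
from h import *
st()
for n in ['side','top']*2:
  p=camera(n); W=world(p); l=((W[...,:2]-T)@R(A))*1000
  m=(np.hypot(l[...,0]-295,l[...,1])<25)&(p['depth']>0); print(n,'dome',np.round(np.percentile(W[...,2][m],95),3) if m.any() else None)
  for t in ['lock_knob','dimmer_ball','dimmer_hinge']:
    print(t,[(lamp(d['centre']).round(1),round(d['centre'][2],4),round(d['confidence'],2)) for d in pinpoint(t,p)])
  if n=='side':
    # black dimmer plate centre
    m=(p['frame'].max(-1)<60)&(abs(l[...,0]-215)<22)&(abs(l[...,1]+10)<25)&(W[...,2]<.075)
    q=l[m]; print('plate n',m.sum(),q.min(0),q.max(0))
E
```

```text
t 21.97 lamp [ 59.  -15.4] z 167.2 toolz-lampx deg 0.09 tilt [-1.    -0.    -0.002] F [ 0.9 -0.5 -0.7] w 59.8 q [-0.14  0.24 -0.17  1.16  0.    1.47]
side dome 0.111
lock_knob [(array([ 59.4, -17.4]), 0.1219, 0.69)]
dimmer_ball [(array([216.7,  41.6]), 0.1019, 0.71)]
dimmer_hinge [(array([212.8,  -9.6]), 0.0585, 0.78)]
plate n 51 [202.37756979 -23.95599503] [230.36042159   2.14369156]
top dome 0.112
lock_knob [(array([ 62.5, -18. ]), 0.1185, 0.77)]
dimmer_ball []
dimmer_hinge []
side dome 0.111
lock_knob [(array([ 63.1, -14.2]), 0.1221, 0.66), (array([64.3,  1.4]), 0.0257, 0.33)]
dimmer_ball [(array([216.1,  40.1]), 0.1049, 0.68), (array([216.8, -10.9]), 0.0588, 0.65)]
dimmer_hinge [(array([215.5, -12.7]), 0.0575, 0.47), (array([ 59.6, -16.4]), 0.1218, 0.18)]
plate n 49 [202.52963597 -23.93551359] [231.10625561   2.12908987]
top dome 0.111
lock_knob [(array([ 62.4, -16. ]), 0.1235, 0.7)]
dimmer_ball []
dimmer_hinge []
```

Lever is shut. Next the dimmer.

>>> play_rows(
  plan=[
    [0, 5.5, 19.6, 0, 0, 0, -0.4],
    [0, 5.5, 19.6, 0, 0, 0, -0.4],
    [0, 5.5, 19.6, 0, 0, 0, -0.4],
    [0, 5.5, 19.6, 0, 0, 0, -0.4],
    [0, 5.5, 19.6, 0, 0, 0, -0.4],
    [0, 5.5, 19.6, 0, 0, 0, -0.4],
    [0, 5.5, 19.6, 0, 0, 0, -0.4],
    [0, 5.5, 19.6, 0, 0, 0, -0.4],
    [0, 0, 0, 0, 0, 0, -0.4],
    [20, 0, 0, 0, 0, 0, -0.4],
    [20, 0, 0, 0, 0, 0, -0.4],
    [0, 0, 0, 0, 0, 0, -0.4],
  ],
)

```text
clock: 23.77
eef_pos: [0.5069, -0.2248, 0.1235]
tool_rot: [-0.51, -0.491, 0.512, -0.486]
ft_force: [-1.2, -0.2, 0.8]
grip_width: 0.0599
```

```bash
python3 -c "
from h import *
st(); p=look('side','s5.png',(240,280,400,420))
print([(lamp(d['centre']).round(1),d['centre'],d['confidence']) for d in pinpoint('dimmer_ball',p)])"
```

```text
t 23.77 lamp [215.4  25.7] z 123.5 toolz-lampx deg -0.06 tilt [-1.    -0.007 -0.003] F [-1.2 -0.2  0.8] w 59.9 q [-0.42  0.42 -0.03  1.13  0.    1.2 ]
[(array([218.4,  37.6]), [0.5187, -0.2284, 0.1045], 0.59)]
```

View pics/s5.png

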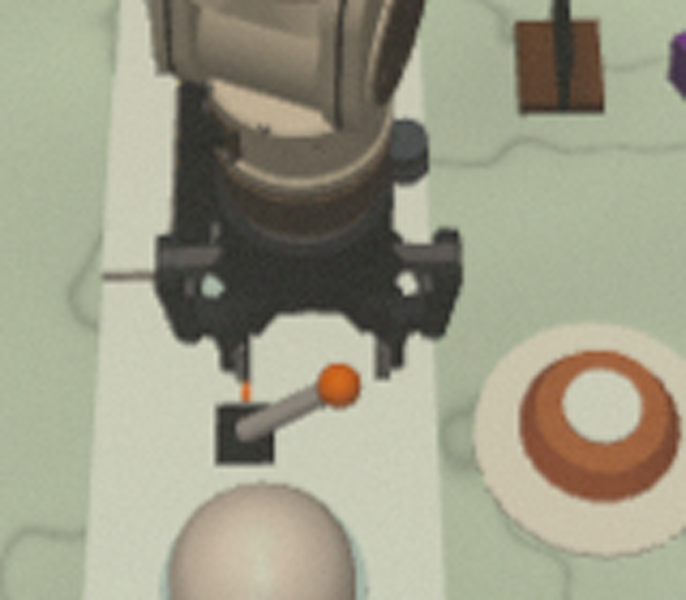

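>>> play_rows(
  plan=[
    [0, 2.5, 0, 0, 0, 0, -0.4],
    [13, 0, 0, 0, 0, 0, -0.4],
    [13, 0, 0, 0, 0, 0, -0.4],
    [12, 0, 0, 0, 0, 0, -0.4],
    [0, 0, 0, 0, 0, 0, -0.4],
    [0, 0, 0, 0, 0, 0, -0.4],
  ],
)

```text
clock: 24.37
eef_pos: [0.5127, -0.2263, 0.0901]
tool_rot: [0.511, 0.488, -0.511, 0.489]
ft_force: [-0.6, -0.2, -0.2]
grip_width: 0.0594
```

>>> play_rows(
  plan=[
    [0, -4, 0, 0, 0, 0, -0.4],
    [0, -4, 0, 0, 0, 0, -0.4],
    [-2, -4, 0, 0, 0, 0, -0.4],
    [-2, -4, 0, 0, 0, 0, -0.4],
    [-3, -4, 0, 0, 0, 0, -0.4],
    [-3, -4, 0, 0, 0, 0, -0.4],
    [-3, -4, 0, 0, 0, 0, -0.4],
    [-3, -4, 0, 0, 0, 0, -0.4],
    [-2, -4, 0, 0, 0, 0, -0.4],
    [-2, -3, 0, 0, 0, 0, -0.4],
    [0, 0, 0, 0, 0, 0, -0.4],
    [0, 0, 0, 0, 0, 0, -0.4],
  ],
)

```text
clock: 25.37
eef_pos: [0.4721, -0.2245, 0.109]
tool_rot: [-0.511, -0.489, 0.512, -0.488]
ft_force: [0.8, -0.5, 1.6]
grip_width: 0.0601
```

```bash
python3 -c "
from h import *
st(); p=camera('side')
print([(lamp(d['centre']).round(1),d['centre'],d['confidence']) for d in pinpoint('dimmer_ball',p)])"
```

```text
t 25.37 lamp [216.6  -9.1] z 109.0 toolz-lampx deg -0.07 tilt [-1.    -0.002 -0.   ] F [ 0.8 -0.5  1.6] w 60.1 q [-0.44  0.37 -0.14  1.06 -0.    1.17]
[(array([218.6,  12. ]), [0.4931, -0.2274, 0.1212], 0.69)]
```

>>> play_rows(
  plan=[
    [2, -1.6, 0, 0, 0, 0, -0.2],
    [0, 0, 0, 0, 0, 0, 0],
    [0, 0, 0, 0, 0, 0, 0.15],
    [0, 0, 0, 0, 0, 0, 0.3],
    [0, 0, 0, 0, 0, 0, 0.4],
    [0, 0, 0, 0, 0, 0, 0.45],
    [0, 0, 0, 0, 0, 0, 0.45],
    [0, 0, 0, 0, 0, 0, 0.45],
  ],
)

```text
clock: 26.13
eef_pos: [0.4715, -0.2245, 0.1072]
tool_rot: [-0.511, -0.489, 0.511, -0.488]
ft_force: [1.9, -1.3, 1.0]
grip_width: 0.024
```

```bash
python3 -c "
from h import *
st(); p=look('side','s6.png',(260,320,360,410))
for i in range(3):
  p=camera('side')
  for t in ['dimmer_ball','dimmer_hinge']: print(t,[(lamp(d['centre']).round(1),round(d['centre'][2],4),d['confidence']) for d in pinpoint(t,p)])"
```

```text
t 26.13 lamp [216.6  -9.7] z 107.2 toolz-lampx deg -0.04 tilt [-1. -0. -0.] F [ 1.9 -1.3  1. ] w 24.0 q [-0.44  0.37 -0.15  1.05 -0.    1.17]
dimmer_ball [(array([217.3,  -4.1]), 0.124, 0.7)]
dimmer_hinge [(array([ 3.1, -1.7]), 0.0533, 0.72), (array([211.3, -10.2]), 0.0581, 0.58)]
dimmer_ball [(array([216.5,  -4.8]), 0.1253, 0.52)]
dimmer_hinge [(array([217.5, -11.2]), 0.0562, 0.66)]
dimmer_ball [(array([218.3,  -6.8]), 0.1245, 0.47)]
dimmer_hinge [(array([214.6, -11.1]), 0.0585, 0.49)]
```

View pics/s6.png

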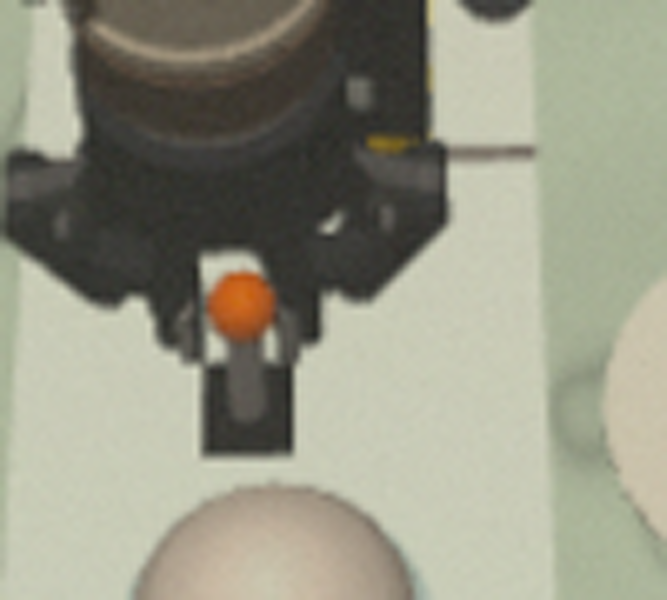

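```bash
cat >> h.py <<'E'
def ball():
    for n in ['side','top','wrist']:
        p=camera(n); h=cv2.cvtColor(p['frame'],cv2.COLOR_RGB2HSV); W=world(p)
        b=px(p,np.r_[T+R(A)@[.215,-.010],.124]); f=p['frame'].astype(int)
        m=((h[...,0]>5)&(h[...,0]<18)&(h[...,1]>170)&(h[...,2]>90)).astype(np.uint8)
        k,lab,s,c=cv2.connectedComponentsWithStats(m)
        C=p['camera_from_world']; o=-C[:3,:3].T@C[:3,3]
        for i in range(1,k):
            if s[i,4]>25 and (n=='wrist' or np.hypot(*(c[i]-b))<40):
                r=C[:3,:3].T@np.array([(c[i][0]-p['cx'])/p['fx'],-(c[i][1]-p['cy'])/p['fy'],-1])
                q=o+r*(.124-o[2])/r[2]; print(n,'px',c[i].round(1),'exp',b,'size',s[i,2:],'lamp@z124',lamp(q).round(1))
        l=((W[...,:2]-T)@R(A))*1000
        m=(p['frame'].max(-1)<60)&(abs(l[...,0]-215)<25)&(abs(l[...,1]+10)<25)&(W[...,2]<.065)&(W[...,2]>.045)
        if m.sum()>5: print('plate',m.sum(),l[m].min(0).round(1),l[m].max(0).round(1),l[m].mean(0).round(1))
E
python3 -c "
from h import *
ball()"
```

```text
side px [296. 365.] exp (296, 365) size [ 9  9 66] lamp@z124 [214.8  -9.4]
plate 98 [201.9 -24.2] [229.9   2.2] [219.  -10.3]
plate 96 [199.5 -23.8] [226.9   5.1] [209.6 -10. ]
wrist px [315.7 221.7] exp (318, 340) size [ 7 16 46] lamp@z124 [175.1 -10.6]
wrist px [319.7 345.8] exp (318, 340) size [  64   58 2776] lamp@z124 [217.1  -9.4]
plate 2846 [199.6 -25.9] [229.9   3.7] [211.5 -11.1]
```

>>> play_rows(
  plan=[
    [0, -0.8, 0, 0, 0, 0, 0.45],
    [0, 0, 0, 0, 0, 0, 0.45],
    [0, 0, 0, 0, 0, 0, 0.45],
    [0, 0, 0, 0, 0, 0, 0],
    [0, 0, 0, 0, 0, 0, -0.2],
    [0, 0, 0, 0, 0, 0, -0.2],
    [-15, 0, 0, 0, 0, 0, -0.2],
    [-30, 0, 0, 0, 0, 0, -0.2],
    [-30, 0, 0, 0, 0, 0, -0.2],
    [-25, 0, 0, 0, 0, 0, -0.2],
    [0, -30, -10, 0, 0, 0, -0.2],
    [0, -30, -10, 0, 0, 0, -0.2],
    [0, -30, -10, 0, 0, 0, -0.2],
    [0, -30, -10, 0, 0, 0, -0.2],
    [0, -30, -10, 0, 0, 0, -0.2],
    [0, 0, 0, 0, 0, 0, -0.2],
    [0, 0, 0, 0, 0, 0, -0.2],
  ],
)

```text
clock: 28.2
eef_pos: [0.322, -0.1672, 0.2075]
tool_rot: [0.511, 0.488, -0.511, 0.488]
ft_force: [1.0, 0.2, -0.5]
grip_width: 0.0513
```

```bash
python3 -c "
from h import *
st(); ball(); bat()
for n in ['side','top']:
  p=look(n,n+'7.png',(160,140,480,420) if n=='side' else (140,130,500,380))
  for t in ['lock_knob','jar','price_tag','mug','cake_box','plate']:
    d=pinpoint(t,p); print(n,t,d and np.round(d[0]['centre'],3))
"
```

```text
t 28.2 lamp [ 166.2 -161.6] z 207.5 toolz-lampx deg -0.07 tilt [-1.  0.  0.] F [ 1.   0.2 -0.5] w 51.3 q [-0.48 -0.02 -0.36  1.23 -0.    1.14]
side px [295.7 365.2] exp (296, 365) size [ 9  9 66] lamp@z124 [215.1  -9.9]
plate 25 [205.5 -24.2] [229.8   2.1] [221.1 -11.7]
top px [453.3 266.4] exp (453, 267) size [ 8  8 51] lamp@z124 [215.4  -8.5]
plate 102 [198.9 -23.9] [228.    4.5] [210.5 -11.1]
wrist px [519.8 251.7] exp (573, 330) size [ 6 14 59] lamp@z124 [166.8 -47.7]
wrist px [576.7 334.8] exp (573, 330) size [ 37  29 762] lamp@z124 [218.1  -7.3]
plate 1252 [199.4 -27.2] [230.2   4.1] [212.  -14.4]
top 15 144 68.9; top 35 143 69.1; top 55 160 73.5; top 75 119 69.8; top 95 148 69.2; top 112 157 69.7; [(array([67.8,  0.5]), 0.023)]
side 15 122 69.0; side 35 100 69.0; side 55 58 80.0; side 75 254 72.7; side 95 161 68.6; side 112 166 68.9; [(array([63.1,  1. ]), 0.029)]
side lock_knob [ 0.475 -0.068  0.12 ]
side jar [0.668 0.111 0.001]
side price_tag [0.661 0.019 0.   ]
side mug [ 0.692  0.237 -0.001]
side cake_box [ 0.427  0.499 -0.002]
side plate [ 0.656 -0.214  0.002]
top lock_knob [ 0.471 -0.07   0.123]
top jar [0.675 0.119 0.001]
top price_tag [0.664 0.018 0.001]
top mug [0.692 0.236 0.   ]
top cake_box [ 0.425  0.503 -0.   ]
top plate [ 0.651 -0.217  0.003]
```

View pics/side7.png

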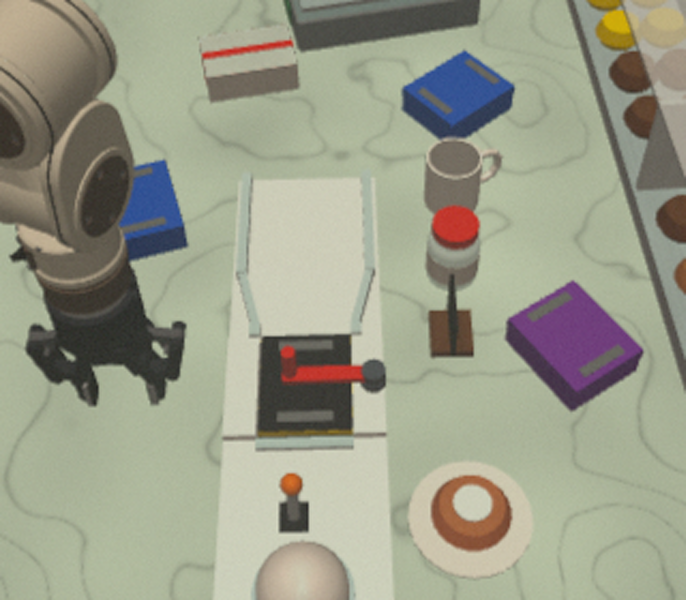

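```bash
python3 -c "
from h import *
print(job_done())"
```

```text
the job is handed in; nothing more can be done
None
```

The lamp is back in service and handed in at about 29 s of the 69 s; no verdict is reported.

- **Battery:** I slid the black battery along the deck into the pocket with two spread fingertips and pressed it until it bottomed out. The last press was about 13 N. Its top then measured flat at about 69 mm, which is fully home.
- **Lock lever:** I swung the red lever shut until it met its stop at about 10 N. The knob measured near lamp (62, -16), as it should when shut.
- **Dimmer:** I set the orange lever upright. The ball measured at lamp y -8.5 to -9.9 mm from the top and side cameras, against a hinge at -10, so it is upright to about 0.02 rad. The wrist camera, looking obliquely, disagreed a little at -7.3 mm.
- **Other things:** The jar, mug, price tag, cake box and plate measured where they were to within 6 mm, about the detector's error. The last picture shows the blue and purple look-alikes unmoved. The gripper was clear of everything.

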